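# Lock the blue filter ring of a desk air cleaner with the pin spanner

### The job

The filter has just been changed in the desk air cleaner with the blue ring. Lift the red-handled pin spanner out of its stand, set both its pins fully into the two holes of the blue ring, then turn the ring clockwise (seen from above) until the black mark on the ring lines up with the black mark on the white housing. Let go and leave the spanner standing upright, fully seated in the blue ring; leave the orange ring as it is.

Things in the scene. Friction and masses are not known exactly. Their poses are not given: they have to be found in the camera images.
- spanner_grip (a point): Centre of the red handle (56 along x, 24 along y, 60 mm tall: grip across y) of the loose 0.3 kg spanner. Its aluminium crossbar (124 x 32 x 14 mm) has its underside 44 mm below this point; two pins, 12 mm thick, point 16 mm down from it at x = +48 and -48 mm. Same after a half turn. It stands upright (z up) in a fixed grey stand 30 mm tall, pins loose in pockets: lift over 20 mm to clear.
- blue_ring_top (a point): Centre of the blue ring (140 mm across, 20 mm thick) on its top face, 70 mm above the desk; turns with it, z up. Its holes, at x = +48 and -48 mm, are 20 mm deep, 28 mm radially by 26 mm along the ring: a pin has 7 mm play each way, so a centred spanner turns about 0.14 rad before the ring follows. Seated, the crossbar lies on this face, the handle's centre 44 mm above this point.
- blue_ring (a joint): Turn of the blue ring in rad, growing clockwise seen from above; starts at 0 to 0.35, range -0.2 to 1.6. At 1.0 the black mark on the ring (towards its +y edge) meets the black mark on the rim of the fixed round white housing (168 mm across, 50 mm tall). Light friction (0.15 N m); it stays where it is left.
- orange_ring_hole (a point): Middle of one hole of the orange ring at its top face, 70 mm above the desk; that ring's centre lies 48 mm from it along this frame's -x. It belongs to a second air cleaner of the same shape and size, to be left alone.
Mind the look-alikes: they are no part of the job. What is shaped like the part that bears blue_ring_top but turquoise is not meant.

How it is judged:
On the way, in this order (a step that is already met when the one before it is completed fails the run):
1. both pins of the spanner are fully in the holes of the blue ring before it is turned (horizontal distance between spanner_grip and blue_ring_top below 0.016 m and z of spanner_grip in the frame of blue_ring_top between 0.038 and 0.05 m and angle between spanner_grip's own z axis and vertical below 0.2 rad and angle between the x axis of spanner_grip and the x axis of blue_ring_top, either way round below 0.3 rad and value of joint blue_ring below 0.6 rad), for 0.2 s.
2. the blue ring is turned to its mark with the spanner in its holes (horizontal distance between spanner_grip and blue_ring_top below 0.016 m and z of spanner_grip in the frame of blue_ring_top below 0.052 m and value of joint blue_ring between 0.78 and 1.22 rad), for 0.2 s.
At the end, for the whole second after the job is handed in: The blue ring's mark is within 0.22 rad (about 12.5 degrees) of the housing's mark (joint 0.78 to 1.22), and the released spanner stands upright (within 0.2 rad) in the blue ring, centred within 16 mm, its crossbar within 6 mm of the ring's top face, so both pins are in the holes (value of joint blue_ring between 0.78 and 1.22 rad and horizontal distance between spanner_grip and blue_ring_top below 0.016 m and z of spanner_grip in the frame of blue_ring_top below 0.05 m and angle between spanner_grip's own z axis and vertical below 0.2 rad and angle between the x axis of spanner_grip and the x axis of blue_ring_top, either way round below 0.3 rad); the robot touches nothing.
It fails at once if the orange ring is turned (its hole moves more than 12 mm) (distance of orange_ring_hole from where it was at the start of the episode above 0.012 m).
It also fails if it takes over 45 s, if anything falls off the work surface, if the arm or the gripper's body presses on something with over 40 N, if the wrist force passes 120 N, or if a joint passes its speed limit or range.

### The arm

A 6-joint arm with a two-finger parallel gripper is mounted at the origin on the work surface. World frame = base frame: x ahead of the robot, y to its left, z up, the work surface at z = 0. Lengths are in m, angles in rad, forces in N, time in s.
With the tool pointing down it reaches from about 0.25 to 0.775 m from the base axis. Payload 4 kg.
Tool frame: the origin (TCP) lies midway between the tips of the shut fingers; the grasp point (between the pads) lies 19 mm behind it (robot.tcp_to_grasp is the distance from the TCP to the grasp point, in m); z points along the fingers, y is the line along which they close (so a half turn about z gives the same grasp; the last joint's range is limited). The gripper opens to 94 mm and grips with 3 to 60 N. Pads are 16 mm wide; open, the fingers measure 119 mm over their backs; the gripper's body (75 mm by 177 mm) begins 78 mm behind the grasp point.
Start: joints at [-1.267, 0.087, 1.371, -0, 1.684, -0.103], TCP at [0.218, -0.505, 0.206] pointing down, gripper open.
Joint ranges: [-3.1, 3.1], [-0.76, 2.03], [0.27, 2.55], [-1.08, 4.22], [0.17, 2.65], [-2.57, 2.57]. Speed limits (rad/s): [2.79, 2.79, 3.14, 3.14, 3.14, 3.14].

### API

Orientations are given as [roll, pitch, yaw] about the fixed x, y, z axes, in that order (R = Rz(yaw) Ry(pitch) Rx(roll)).
In Python, from bench import robot, viewer gives the robot as it stands. The module is installed in compiled form; this text tells all that it offers.
- The arm moves only by the shell command python3 -m handwheel 'ROWS' [OPENING]. ROWS is JSON, a list of rows, each a list of 6 numbers: the shift along the tool's x, y, z in units of 0.2 m (1.0 is 0.2 m), then the turn, a rotation vector about the tool's x, y, z in units of 30 degrees (1.0 is 30 degrees). In form: [[x, y, z, wx, wy, wz], ...]. A call has 1 to 10 rows; each row is the pose to reach, as a shift and turn from the pose commanded when the call began, along the tool's axes at that moment; what a row does not reach only later rows make up. A row lasts 1/12 s, in which the tool goes at most 41.7 mm and 7.16 degrees, less where a joint would pass 70% of its speed; a pose out of reach is approached as far as the arm can. A call with a number of a shift or a turn outside -1 to 1 is refused whole. A call with a gripper value outside its range is refused whole. OPENING is the gripper's target within -1 to 1 (shut at 1, half-way at 0, fully open at -1), set as the call begins (- or left out, the last holds). The fingers move at their own pace and stop on an object; the grip force is fixed at half the most. Time passes only in rows, so rows that repeat a pose let the fingers close. It gives the time, the measured TCP pose, the force, the opening and the grip force at its end, in the units of the state.
- robot.get_obs(): the state, without advancing time (a new reading comes with each control period).
- viewer.snapshot(name): name is "side" or "top" or "wrist"; returns the picture (420x560x3 uint8, red, green, blue); there is no depth.
- viewer.calibration(name): a dict with "fx", "fy", "cx", "cy" (pixels), "k1" (the pictures are not rectified: a ray, as slopes to the right and down, at radius r is drawn at 1 + k1 r^2 times it, then the intrinsics apply), "R" (3x3) and "t" (3): a world point X has camera coordinates R X + t. Camera axes: x right, y down, z forward; pixel columns grow to the right and rows downward; lengths in m; the calibration is good to about 2 mm. A picture is of the moment at which its call begins: read the wrist's pose just before it. calibration takes no time and is no camera call; for the wrist camera it gives the pose at the moment of the call.
- robot.close_job(): hands the job in; it is judged then, once.
The state is a dict: "time": time; "joint_positions": joint angles; "qvel": joint speeds; "joint_torque": joint torques, N m; "tool_pos": TCP position; "ee_rot": TCP orientation; "wrist_force": force on the tool from outside, world axes, zero at the start; "wrist_torque": the same for the moment, N m; "width": finger opening in m; "finger_force": force on a finger pad.
Only numpy, scipy, OpenCV 4.12 (cv2) and the standard library are available. Lean on these libraries where they do the work, as an engineer would, in place of code of your own. Each camera call takes 0.05 s, during which the arm holds its last target. There are 200 camera calls.

## Working session

There is one attempt and no reset: what is moved stays moved. The work goes in short steps, Python scripts to look and compute and a shell command to move; the robot and the scene stay as the last step left them, time stands still between calls to the robot, and variables do not carry over. Pictures are saved under pics/ and viewed, at most 10 in all, crops included, and the job is handed in when it is done.

```bash
mkdir -p pics; cat > h.py <<'E'
import numpy as np, cv2
from bench import robot, viewer
def snap(n,f):
    c=viewer.calibration(n); im=viewer.snapshot(n); cv2.imwrite('pics/'+f,im[:,:,::-1]); return im,c
def ray(c,u,v,z):
    K=np.array([[c['fx'],0,c['cx']],[0,c['fy'],c['cy']],[0,0,1.]])
    p=cv2.undistortPoints(np.array([[[u,v]]],float),K,np.array([c['k1'],0,0,0.]))[0,0]
    R=np.array(c['R']);t=np.array(c['t']);o=-R.T@t;d=R.T@np.array([p[0],p[1],1])
    return o+d*(z-o[2])/d[2]
def proj(c,X):
    K=np.array([[c['fx'],0,c['cx']],[0,c['fy'],c['cy']],[0,0,1.]])
    return cv2.projectPoints(np.array([X],float),cv2.Rodrigues(np.array(c['R']))[0],np.array(c['t'],float),K,np.array([c['k1'],0,0,0.]))[0][0,0]
E
python3 - <<'E'
from h import *
o=robot.get_obs();print({k:np.round(v,3) for k,v in o.items()})
a,c=snap('top','t0.png');b,c2=snap('side','s0.png')
print(c,c2)
E
```

```text
{'time': np.float64(0.0), 'joint_positions': array([-1.267,  0.088,  1.372,  0.   ,  1.684, -0.103]), 'qvel': array([-0.   ,  0.001, -0.002, -0.001,  0.   , -0.   ]), 'joint_torque': array([ 1.0000e-03, -3.4018e+01, -3.0242e+01,  7.2000e-02,  3.3000e-02,
       -0.0000e+00]), 'tool_pos': array([ 0.217, -0.505,  0.204]), 'ee_rot': array([-3.139, -0.   ,  0.407]), 'wrist_force': array([-0.016,  0.296, -0.673]), 'wrist_torque': array([-0.001, -0.021, -0.029]), 'finger_force': np.float64(0.0), 'width': np.float64(0.094)}
{'fx': 460.08308470638787, 'fy': 460.08308470638787, 'cx': 282.8859355867749, 'cy': 209.83138734166815, 'k1': 0.0011391143348057748, 'R': array([[-0.00726471, -0.9997894 , -0.01919304],
       [-0.99526785,  0.00908904, -0.09674341],
       [ 0.09689748,  0.01839941, -0.99512428]]), 't': array([-0.04662966,  0.52559489,  1.14246087])} {'fx': 471.0177568651036, 'fy': 471.0177568651036, 'cx': 274.42740077485246, 'cy': 205.15742527130823, 'k1': 0.0030074449857144087, 'R': array([[-0.86237532, -0.50603688, -0.01534555],
       [-0.28210917,  0.50549062, -0.81541011],
       [ 0.42038462, -0.69886043, -0.57868028]]), 't': array([0.41962032, 0.25075554, 1.00931726])}
```

View pics/t0.png

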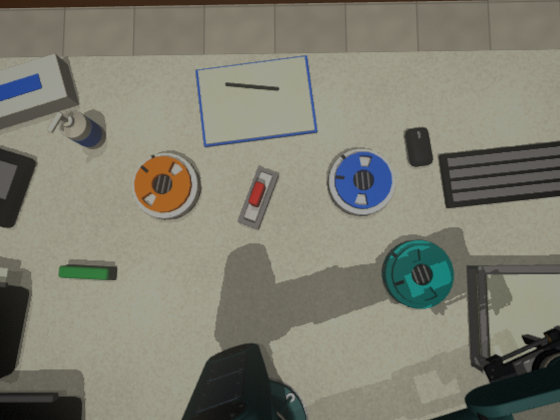

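View pics/s0.png

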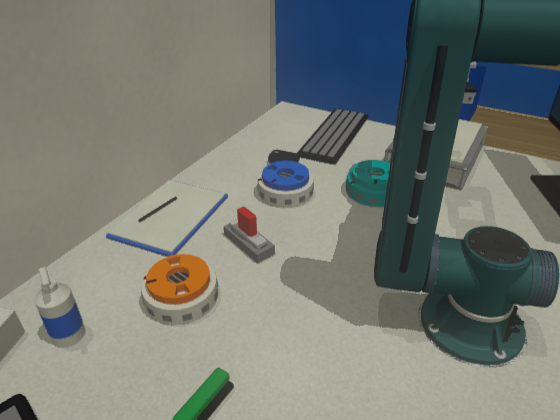

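The top view shows an orange ring at (163,184), the red spanner in its grey stand at (257,195), a blue ring at (362,181) and a turquoise one at (419,273). The blue ring at (362,181), in its white housing, fits the description; the turquoise look-alike does not. I'll confirm it in a crop and measure there.

```bash
python3 - <<'E'
from h import *
im=cv2.imread('pics/t0.png'); cv2.imwrite('pics/c0.png',cv2.resize(im[140:240,230:410],None,fx=4.4,fy=4.4,interpolation=cv2.INTER_CUBIC))
c=viewer.calibration('top')
hsv=cv2.cvtColor(im,cv2.COLOR_BGR2HSV).astype(int);H,S,V=[hsv[...,i] for i in range(3)]
yy,xx=np.mgrid[:420,:560]
def blob(m):
    m=m.astype(np.uint8);cs,_=cv2.findContours(m,0,2);k=max(cs,key=cv2.contourArea);return cv2.convexHull(k)
b=blob((H>105)&(H<125)&(S>120)&(xx>320)&(xx<400)&(yy>140)&(yy<220))
e=cv2.fitEllipse(b);print('blue',e,ray(c,*e[0],.07))
r=blob(((H<6)|(H>174))&(S>150)&(xx>230)&(xx<290)&(yy>160)&(yy<220))
print('red',cv2.minAreaRect(r))
# stand: top at z .03; grey low-sat outline
print('stand guess',ray(c,259,197,.03), 'cam',-np.array(c['R']).T@c['t'])
E
```

```text
blue ((362.8782653808594, 179.8883514404297), (55.83156967163086, 56.190914154052734), 118.16618347167969) [ 0.59263014 -0.24803633  0.07      ]
red ((255.93836975097656, 193.1643829345703), (9.129209518432617, 22.354860305786133), 20.556047439575195)
stand guess [0.55795996 0.00932138 0.03      ] cam [ 0.41206737 -0.07241759  1.18684343]
```

View pics/c0.png

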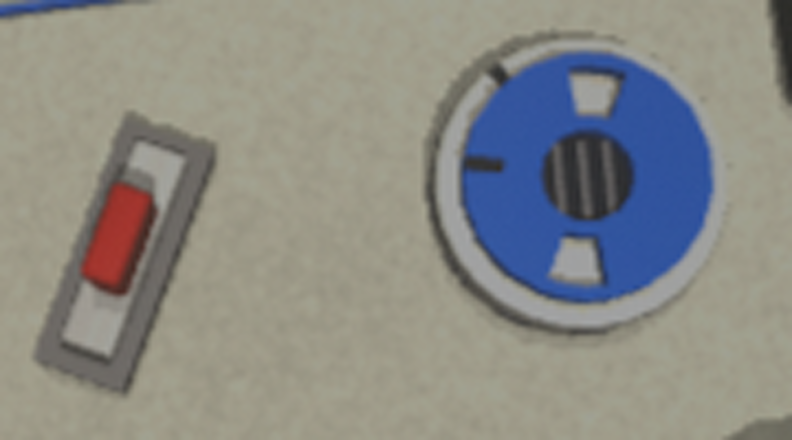

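The crop confirms the blue ring: centre (587,175), holes (595,93) and (577,262), ring mark (484,163) and housing mark (497,73). The spanner lies along a direction tilted about 20° in the stand, whose corners are near (130,115), (215,150), (127,392) and (38,357).

```bash
python3 - <<'E'
from h import *
c=viewer.calibration('top');s=viewer.calibration('side')
w=lambda u,v,z:ray(c,230+u/4.4,140+v/4.4,z)
ang=lambda d:np.arctan2(d[1],d[0])
h1,h2=w(595,93,.068),w(577,262,.068);print('holes',h1,h2,np.linalg.norm(h1-h2),ang(h1-h2))
ctr=np.array([.5926,-.248,.07]);m=w(484,163,.07)-ctr;print('ring yaw from mark',ang(m)-np.pi/2,'housing',ang(w(497,73,.05)-ctr)-np.pi/2)
q=[w(*p,.03) for p in [(130,115),(215,150),(127,392),(38,357)]]
print('stand',sum(q)/4,ang(q[0]-q[3]),ang(q[1]-q[2]),np.linalg.norm(q[0]-q[3]),np.linalg.norm(q[0]-q[1]))
b=[w(*p,.044) for p in [(130,140),(187,152),(113,357),(62,343)]]
print('bar',sum(b)/4,ang(b[0]-b[3]),ang(b[1]-b[2]))
im=cv2.imread('pics/s0.png');hsv=cv2.cvtColor(im,cv2.COLOR_BGR2HSV).astype(int)
m=(((hsv[...,0]<6)|(hsv[...,0]>174))&(hsv[...,1]>130));m[:190]=0;m[260:]=0;m[:,:220]=0;m[:,280:]=0
y,x=np.nonzero(m);print('side red',x.min(),x.max(),y.min(),y.max(),x.mean(),y.mean())
for z in(.05,.06,.074):
  p=(sum(q)/4)*1;p[2]=z;print(z,proj(s,p),proj(c,p), 'red top',w((255.9-230)*4.4,(193.2-140)*4.4,z+.02))
E
```

```text
holes [ 0.63953441 -0.25523102  0.068     ] [ 0.54449235 -0.24294772  0.068     ] 0.09583252197064794 -0.1285282203222208
ring yaw from mark -0.13664230684854384 housing -0.9473314994625633
stand [0.55678375 0.0092727  0.03      ] -0.36246034624058204 -0.3518594926466932 0.15002036810576003 0.053524439705342805
bar [0.55809541 0.01086674 0.044     ] -0.32291827269871004 -0.34844541061543355
side red 238 255 207 235 246.72448979591837 220.8265306122449
0.05 [248.69348244 227.61694533] [258.45203119 196.46926131] red top [0.56237138 0.01408005 0.07      ]
0.06 [248.50952655 224.53017145] [258.16048084 195.96078494] red top [0.56102559 0.01330557 0.08      ]
0.074 [248.24898229 220.15844862] [257.74362899 195.23377754] red top [0.55914148 0.01222129 0.094     ]
```

Pose estimates: spanner at (0.558, 0.010), grip z 0.074 (agrees with the side view), yaw about -0.355. Ring at (0.593, -0.248), yaw about -0.13, with the housing mark at about -0.95. Moving over the spanner now.

```bash
cat >> h.py <<'E'
from scipy.spatial.transform import Rotation as Ro
def togo(x,y,z,yaw):
    o=robot.get_obs();R=Ro.from_euler('xyz',o['ee_rot']);d=R.inv().apply(np.array([x,y,z])-o['tool_pos'])/.2
    w=(R.inv()*Ro.from_euler('xyz',[np.pi,0,yaw])).as_rotvec()/np.radians(30)
    print('t',round(float(o['time']),2),'pos',np.round(o['tool_pos'],4),'rot',np.round(o['ee_rot'],3),'F',np.round(o['wrist_force'],1),'w',round(float(o['width']),4),'q6',round(float(o['joint_positions'][5]),2),'\n go',np.round(d,3),np.round(w,3))
E
python3 -m handwheel '[[0.86,-0.565,0,0,0,0],[0.86,-0.565,0,0,0,0],[0.86,-0.565,0,0,0,0],[0.86,-0.565,0,0,0,0],[0.86,-0.565,0,0,0,0],[0.86,-0.565,0,0,0,0]]' -1
python3 -m handwheel '[[0.86,-0.565,0,0,0,0],[0.86,-0.565,0,0,0,0],[0.86,-0.565,0,0,0,0],[0.86,-0.565,0,0,0,0],[0.86,-0.565,0,0,0,0],[0.86,-0.565,0,0,0,0]]' -1
python3 -m handwheel '[[0.4,-0.3,0,0,0,1],[0.4,-0.3,0,0,0,1],[0.4,-0.3,0,0,0,1],[0.4,-0.3,0,0,0,1],[0.4,-0.3,0,0,0,1],[0.4,-0.3,0,0,0,1]]' -1
python3 -c "
from h import *
togo(.558,.0105,.2,-.355)"
```

```text
time: 0.6
tool_pos: [0.3338, -0.3279, 0.2055]
ee_rot: [-3.14, -0.003, 0.415]
wrist_force: [-0.1, -0.5, -0.3]
width: 0.0939
finger_force: 0.0
time: 1.1
tool_pos: [0.4466, -0.1563, 0.205]
ee_rot: [-3.139, -0.002, 0.415]
wrist_force: [0.0, -0.6, 0.8]
width: 0.0938
finger_force: 0.0
time: 1.6
tool_pos: [0.4937, -0.0753, 0.2048]
ee_rot: [3.141, 0.001, -0.117]
wrist_force: [0.1, 0.1, -0.1]
width: 0.0941
finger_force: 0.0
t 1.6 pos [ 0.4937 -0.0753  0.2048] rot [ 3.141e+00  1.000e-03 -1.170e-01] F [ 0.1  0.1 -0.1] w 0.0941 q6 1.42 
 go [ 0.269 -0.464  0.024] [0.001 0.002 0.454]
```

```bash
python3 -m handwheel '[[0.27,-0.46,0.02,0,0,0.455],[0.27,-0.46,0.02,0,0,0.455],[0.27,-0.46,0.02,0,0,0.455],[0.27,-0.46,0.02,0,0,0.455],[0.27,-0.46,0.02,0,0,0.455],[0.27,-0.46,0.02,0,0,0.455]]' -1
python3 - <<'E'
from h import *
togo(.558,.0105,.055,-.355)
im,c=snap('wrist','w0.png');print(proj(c,[.558,.0105,.104]))
print(c)
E
```

```text
time: 2.1
tool_pos: [0.5578, 0.0091, 0.2011]
ee_rot: [3.14, 0.001, -0.355]
wrist_force: [-0.3, -0.1, 0.4]
width: 0.0939
finger_force: 0.0
t 2.1 pos [0.5578 0.0091 0.2011] rot [ 3.14e+00  1.00e-03 -3.55e-01] F [-0.3 -0.1  0.4] w 0.0939 q6 1.84 
 go [-0.001 -0.008  0.731] [0.002 0.001 0.   ]
[282.70022522 214.33709239]
{'fx': 362.19076676380536, 'fy': 362.19076676380536, 'cx': 282.01468393278844, 'cy': 210.94712997880427, 'k1': -0.04961228355617685, 'R': array([[-0.34743749, -0.93770219,  0.00133952],
       [-0.91225875,  0.33834001,  0.23088961],
       [-0.2169589 ,  0.07899772, -0.97297903]]), 't': array([0.20411408, 0.4841327 , 0.50534556])}
```

View pics/w0.png

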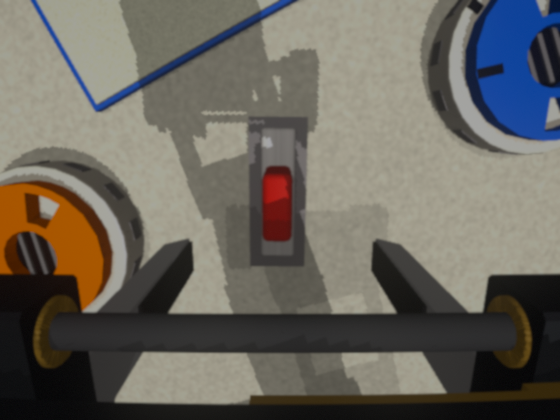

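The handle is centred at about u=278 (v 168–241) and the bar at (278,191), about 5 px left of where I projected it. The alignment looks straight.

```bash
python3 - <<'E'
from h import *
c=viewer.calibration('wrist')
f=lambda p,z:ray(c,*p,z)
q=[f(p,.03) for p in[(249,118),(307,118),(304,265),(250,265)]]
print('stand',sum(q)/4,np.linalg.norm(q[0]-q[3]),np.linalg.norm(q[0]-q[1]));d=f((278.5,118),.03)-f((277,265),.03);print('yaw',np.arctan2(d[1],d[0]))
a,b=f((277.5,127),.044),f((277.5,255),.044);print('bar',(a+b)/2,np.linalg.norm(a-b))
# ring seen here: mark hint
togo(*((sum(q)/4+(a+b)/2)/2)[:2],.056,-.35)
E
```

```text
stand [0.56098648 0.0144602  0.03      ] 0.14698984259952252 0.054478185653427345
yaw -0.368434100989688
bar [0.56460195 0.01291002 0.044     ] 0.1226210708841721
t 2.15 pos [0.5577 0.0089 0.2014] rot [ 3.141  0.    -0.356] F [-1.3 -0.2 -0.1] w 0.094 q6 1.84 
 go [ 0.016 -0.032  0.727] [ 0.002  0.    -0.011]
```

```bash
python3 -m handwheel '[[0.012,-0.028,0.15,0,0,0],[0.012,-0.028,0.3,0,0,0],[0.012,-0.028,0.45,0,0,0],[0.012,-0.028,0.57,0,0,0],[0.012,-0.028,0.65,0,0,0],[0.012,-0.028,0.7,0,0,0],[0.012,-0.028,0.72,0,0,0],[0.012,-0.028,0.72,0,0,0]]' -1
python3 -m handwheel '[[0,0,0,0,0,0],[0,0,0,0,0,0],[0,0,0,0,0,0],[0,0,0,0,0,0],[0,0,0,0,0,0],[0,0,0,0,0,0],[0,0,0,0,0,0],[0,0,0,0,0,0]]' 1
```

```text
time: 2.82
tool_pos: [0.5619, 0.0139, 0.0572]
ee_rot: [3.141, 0.001, -0.356]
wrist_force: [-0.3, -0.6, 1.2]
width: 0.094
finger_force: 0.0
time: 3.48
tool_pos: [0.5624, 0.0148, 0.0575]
ee_rot: [3.141, -0.0, -0.355]
wrist_force: [0.7, 1.1, -0.1]
width: 0.0442
finger_force: 0.0
```

Still closing.

```bash
python3 -m handwheel '[[0,0,0,0,0,0],[0,0,0,0,0,0],[0,0,0,0,0,0],[0,0,0,0,0,0],[0,0,0,0,0,0],[0,0,0,0,0,0],[0,0,0,0,0,0]]' 1
python3 -m handwheel '[[0,0,-0.1,0,0,0],[0,0,-0.2,0,0,0],[0,0,-0.3,0,0,0],[0,0,-0.4,0,0,0],[0,0,-0.5,0,0,0],[0,0,-0.5,0,0,0]]'
python3 - <<'E'
from h import *
togo(.593,-.248,.157,-.13)
E
```

```text
time: 4.07
tool_pos: [0.5624, 0.0143, 0.0575]
ee_rot: [3.141, -0.0, -0.355]
wrist_force: [-1.0, -2.1, 1.3]
width: 0.024
finger_force: 30.0
time: 4.57
tool_pos: [0.5647, 0.0156, 0.1613]
ee_rot: [-3.138, -0.007, -0.354]
wrist_force: [1.9, -0.1, -2.3]
width: 0.024
finger_force: 30.0
t 4.57 pos [0.5647 0.0156 0.1613] rot [-3.138 -0.007 -0.354] F [ 1.9 -0.1 -2.3] w 0.024 q6 1.85 
 go [0.59  1.187 0.021] [-0.005 -0.014 -0.429]
```

```bash
python3 -m handwheel '[[0.05,0.1,0,0,0,0],[0.1,0.2,0,0,0,0],[0.15,0.3,0,0,0,0],[0.2,0.4,0,0,0,0],[0.25,0.5,0,0,0,0],[0.3,0.6,0,0,0,0],[0.35,0.7,0,0,0,0],[0.4,0.8,0,0,0,0],[0.45,0.9,0,0,0,0],[0.45,0.9,0,0,0,0]]'
python3 - <<'E'
from h import *
togo(.593,-.248,.157,-.13)
im,c=snap('wrist','w1.png');print({k:np.round(v,4) for k,v in c.items()})
E
```

```text
time: 5.4
tool_pos: [0.5835, -0.1888, 0.1542]
ee_rot: [3.14, 0.003, -0.359]
wrist_force: [0.5, -0.6, -4.2]
width: 0.024
finger_force: 30.0
t 5.4 pos [ 0.5835 -0.1888  0.1542] rot [ 3.14e+00  3.00e-03 -3.59e-01] F [ 0.5 -0.6 -4.2] w 0.024 q6 1.53 
 go [ 0.148  0.26  -0.014] [ 0.002  0.006 -0.438]
{'fx': np.float64(362.1908), 'fy': np.float64(362.1908), 'cx': np.float64(282.0147), 'cy': np.float64(210.9471), 'k1': np.float64(-0.0496), 'R': array([[-0.3513, -0.9363,  0.0016],
       [-0.9104,  0.342 ,  0.2329],
       [-0.2186,  0.0803, -0.9725]]), 't': array([0.0301, 0.5847, 0.4821])}
```

View pics/w1.png

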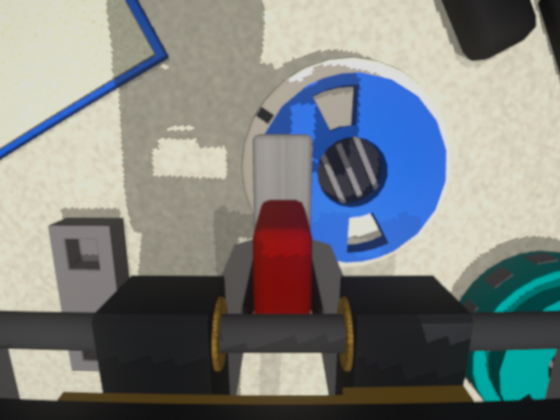

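The picture shows the blue ring centred at about (350,170), with the far hole at about (338,108) and the near hole at about (366,232). The held bar's far end is at (282,135) and straight in the tool. I'll refine the ring and spanner poses from these.

```bash
python3 - <<'E'
from h import *
from scipy.optimize import least_squares
c=viewer.calibration('wrist')
im=cv2.imread('pics/w1.png');hsv=cv2.cvtColor(im,cv2.COLOR_BGR2HSV).astype(int)
m=((hsv[...,0]>105)&(hsv[...,0]<125)&(hsv[...,1]>150)).astype(np.uint8);m[:,:310]=0
cs,_=cv2.findContours(m,0,1);k=max(cs,key=cv2.contourArea)[:,0]
hull=cv2.convexHull(max(cs,key=cv2.contourArea))[:,0]
# only hull points on right (ring top edge; lower-left occluded), dark sidewall at bottom excluded
P=np.array([ray(c,*p,.07)[:2] for p in hull if p[0]>340 and p[1]<235])
r=least_squares(lambda s:np.hypot(P[:,0]-s[0],P[:,1]-s[1])-.07,[.593,-.248],loss='soft_l1',f_scale=.002);print('ctr',r.x,np.round(r.fun*1000,1))
f=lambda p:ray(c,*p,.07)
h1=sum(map(f,[(315,97),(357,86),(355,128),(329,125)]))/4;h2=sum(map(f,[(347,220),(376,213),(386,243),(348,250)]))/4
d=h1-h2;print('holes',h1,h2,(h1+h2)/2,np.linalg.norm(d),np.arctan2(d[1],d[0]))
o=robot.get_obs();R=Ro.from_euler('xyz',o['ee_rot']);z=o['tool_pos'][2]+.0167-.03
e=ray(c,282,135.5,z);print('bar end in tool',R.inv().apply(e-o['tool_pos']))
E
```

```text
ctr [ 0.59833381 -0.24231878] [-0.3 -0.7 -0.2 -0.1 -0.2 -0.1  0.5  0.5 -0.1  0.6  0.5  0.2  0.5  0.5
 -0.3 -0.1 -0.  -0.3 -0.7 -0.7 -0.7 -1.  -0.5]
holes [ 0.64389243 -0.24952487  0.07      ] [ 0.55207473 -0.23906815  0.07      ] [ 0.59798358 -0.24429651  0.07      ] 0.09241121087768558 -0.11339718140916707
bar end in tool [ 0.0626494  -0.00205943  0.01305249]
```

```bash
python3 - <<'E'
from h import *
togo(.5965,-.2447,.125,-.125)
E
```

```text
t 5.45 pos [ 0.5834 -0.1864  0.1544] rot [-3.141  0.004 -0.358] F [-0.8  0.6 -4.2] w 0.0239 q6 1.53 
 go [0.164 0.25  0.146] [-0.003  0.007 -0.445]
```

```bash
python3 -m handwheel '[[0.04,0.06,0.02,0,0,-0.1],[0.08,0.12,0.04,0,0,-0.2],[0.12,0.18,0.07,0,0,-0.3],[0.15,0.23,0.1,0,0,-0.4],[0.164,0.25,0.13,0,0,-0.445],[0.164,0.25,0.14,0,0,-0.445],[0.164,0.25,0.145,0,0,-0.445],[0.164,0.25,0.145,0,0,-0.445]]'
python3 - <<'E'
from h import *
togo(.5965,-.2447,.0973,-.125)
a,c=snap('wrist','w2.png');b,c2=snap('side','s2.png')
v=np.hstack([a[60:380,130:430],b[130:230,220:340].repeat(3,0).repeat(3,1)[:, :]] if 0 else [cv2.resize(a[60:360,130:430],(400,400)),cv2.resize(b[140:220,245:325],(400,400),interpolation=cv2.INTER_CUBIC)])
cv2.imwrite('pics/v2.png',v[:,:,::-1])
E
```

```text
time: 6.12
tool_pos: [0.5973, -0.2421, 0.1273]
ee_rot: [-3.14, 0.002, -0.122]
wrist_force: [-0.2, -0.8, -3.5]
width: 0.0242
finger_force: 30.0
t 6.12 pos [ 0.5973 -0.2421  0.1273] rot [-3.14e+00  2.00e-03 -1.22e-01] F [-0.2 -0.8 -3.5] w 0.0242 q6 1.22 
 go [-0.002  0.014  0.15 ] [-0.003  0.003  0.007]
```

View pics/v2.png

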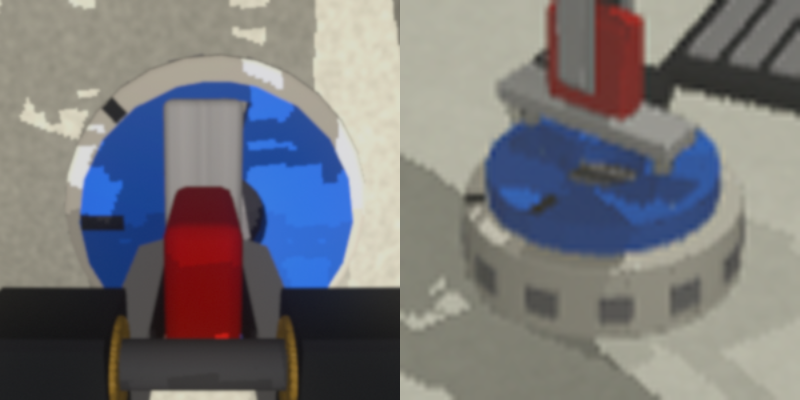

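The wrist crop shows the ring spanning u 82–352 (centre about 217) with the bar at 204, so the spanner is some 6 mm to the left. I'll compute it precisely by comparing ring and bar in the same picture.

```bash
python3 - <<'E'
from h import *
from scipy.optimize import least_squares
c=viewer.calibration('wrist');o=robot.get_obs()
im=cv2.imread('pics/w2.png');hsv=cv2.cvtColor(im,cv2.COLOR_BGR2HSV).astype(int)
m=((hsv[...,0]>105)&(hsv[...,0]<125)&(hsv[...,1]>150)).astype(np.uint8);m[272:]=0;m[:100]=0
cs,_=cv2.findContours(m,0,1);hull=cv2.convexHull(np.vstack([k for k in cs if cv2.contourArea(k)>100]))[:,0]
P=np.array([ray(c,*p,.07)[:2] for p in hull if p[1]<255 and (p[1]<180 or p[0]>300 or p[0]<250)])
r=least_squares(lambda s:np.hypot(P[:,0]-s[0],P[:,1]-s[1])-.07,[.593,-.248],loss='soft_l1',f_scale=.002);print('ctr',r.x,np.round(r.fun*1000,1))
R=Ro.from_euler('xyz',o['ee_rot']);z=o['tool_pos'][2]+.0167-.03
l,rr=[ray(c,130+u*.75,60+102*.75,z) for u in(165,244)];print('bar end in tool',R.inv().apply((l+rr)/2-o['tool_pos']),np.linalg.norm(l-rr))
print('ctr in tool',R.inv().apply(np.r_[r.x,.07]-o['tool_pos']))
k=[ray(c,130+u*.75,60+v*.75,zz)[:2]-r.x for u,v,zz in((102,222,.07),(115,108,.05))];print('marks yaw',[np.arctan2(a[1],a[0])-np.pi/2 for a in k])
print(o['tool_pos'])
E
```

```text
ctr [ 0.59736753 -0.24768569] [ 0.1  0.5  0.4 -0.1 -0.1 -0.5 -1.  -0.6 -1.3 -1.1 -1.  -2.1 -1.6 -1.3
 -1.1 -0.9 -0.7 -0.4 -0.3 -0.8 -0.1  0.1  0.2 -0.2  0.3  0.2  0.2  0.2]
bar end in tool [ 0.06260928 -0.00105299  0.01331275] 0.0308412577006425
ctr in tool [0.00024163 0.00513867 0.0585809 ]
marks yaw [np.float64(-0.1375252577768329), np.float64(-0.9476344883946235)]
[ 0.5977357  -0.24257565  0.12858275]
```

Shifting +5.5 mm in tool y (0.028), then lowering gently.

```bash
python3 -m handwheel '[[0,0.028,0,0,0,0.015],[0,0.028,0.03,0,0,0.015],[0,0.028,0.06,0,0,0.015],[0,0.028,0.08,0,0,0.015],[0,0.028,0.1,0,0,0.015],[0,0.028,0.12,0,0,0.015],[0,0.028,0.135,0,0,0.015],[0,0.028,0.145,0,0,0.015],[0,0.028,0.148,0,0,0.015],[0,0.028,0.148,0,0,0.015]]'
python3 - <<'E'
from h import *
togo(.597,-.2478,.0973,-.125)
a,c=snap('wrist','w3.png');b,c2=snap('side','s3.png')
v=np.hstack([cv2.resize(a[60:360,130:430],(400,400)),cv2.resize(b[140:220,245:325],(400,400),interpolation=cv2.INTER_CUBIC)])
cv2.imwrite('pics/v3.png',v[:,:,::-1])
E
```

```text
time: 7.05
tool_pos: [0.5969, -0.2491, 0.0987]
ee_rot: [-3.142, 0.0, -0.13]
wrist_force: [-0.4, -0.6, -3.9]
width: 0.024
finger_force: 30.0
t 7.05 pos [ 0.5969 -0.2491  0.0987] rot [-3.142  0.    -0.13 ] F [-0.4 -0.6 -3.9] w 0.024 q6 1.22 
 go [-0.    -0.006  0.007] [-0.     0.    -0.009]
```

View pics/v3.png

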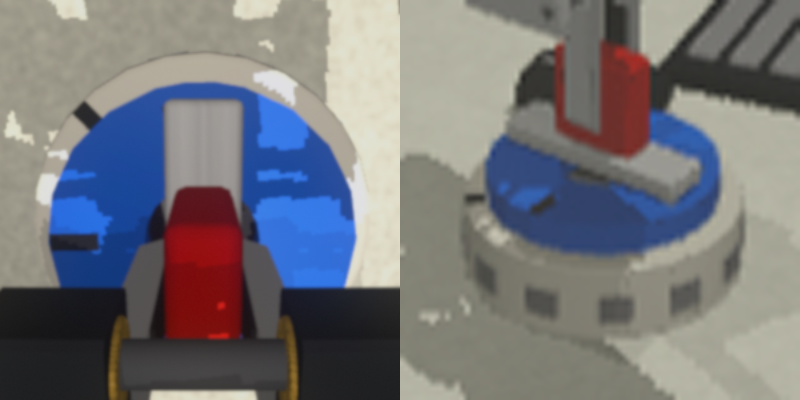

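Both pins are in: the bar lies on the ring, centred at u 203 on a ring spanning 50–356, with wrist force at just the spanner's weight. I'll lower the last millimetre, hold, then turn.

```bash
python3 -m handwheel '[[0,0,0.006,0,0,0],[0,0,0.006,0,0,0],[0,0,0.006,0,0,0],[0,0,0.006,0,0,0]]'
python3 -m handwheel '[[0,0,0,0,0,0.1],[0,0,0,0,0,0.2],[0,0,0,0,0,0.3],[0,0,0,0,0,0.4],[0,0,0,0,0,0.5],[0,0,0,0,0,0.6],[0,0,0,0,0,0.7],[0,0,0,0,0,0.8],[0,0,0,0,0,0.9],[0,0,0,0,0,0.9]]'
python3 -m handwheel '[[0,0,0,0,0,0.1],[0,0,0,0,0,0.2],[0,0,0,0,0,0.3],[0,0,0,0,0,0.4],[0,0,0,0,0,0.5],[0,0,0,0,0,0.6],[0,0,0,0,0,0.7],[0,0,0,0,0,0.8],[0,0,0,0,0,0.88],[0,0,0,0,0,0.88]]'
python3 - <<'E'
from h import *
togo(.597,-.2478,.0973,-1.09)
a,c=snap('wrist','w4.png');b,c2=snap('side','s4.png')
v=np.hstack([cv2.resize(a[60:360,130:430],(400,400)),cv2.resize(b[140:220,245:325],(400,400),interpolation=cv2.INTER_CUBIC)])
cv2.imwrite('pics/v4.png',v[:,:,::-1])
E
```

```text
time: 7.48
tool_pos: [0.5969, -0.2492, 0.0978]
ee_rot: [3.141, -0.0, -0.13]
wrist_force: [0.3, 0.1, -3.9]
width: 0.0237
finger_force: 30.0
time: 8.32
tool_pos: [0.5969, -0.2492, 0.0977]
ee_rot: [3.141, -0.0, -0.602]
wrist_force: [-1.0, 0.3, -3.7]
width: 0.0237
finger_force: 30.0
time: 9.15
tool_pos: [0.5967, -0.2494, 0.0977]
ee_rot: [3.141, -0.0, -1.061]
wrist_force: [-1.7, -0.5, -3.0]
width: 0.024
finger_force: 30.0
t 9.15 pos [ 0.5967 -0.2494  0.0977] rot [ 3.141 -0.    -1.061] F [-1.7 -0.5 -3. ] w 0.024 q6 2.15 
 go [-0.006 -0.005  0.002] [ 0.001 -0.     0.055]
```

View pics/v4.png

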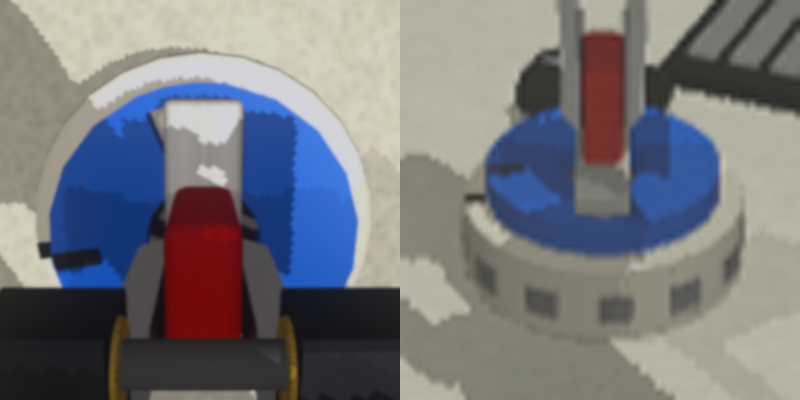

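The marks nearly line up: housing mark at (44,249), ring mark at (78,259) in the wrist crop. Checking the angle.

```bash
python3 - <<'E'
from h import *
c=viewer.calibration('wrist');o=robot.get_obs();R=Ro.from_euler('xyz',o['ee_rot'])
ctr=o['tool_pos'][:2]
k=[ray(c,130+u*.75,60+v*.75,zz)[:2]-ctr for u,v,zz in((78,259,.07),(44,249,.05))];print('marks yaw',[np.arctan2(a[1],a[0])-np.pi/2 for a in k],[np.linalg.norm(a) for a in k])
E
```

```text
marks yaw [np.float64(-0.8979773906292937), np.float64(-0.915710140290905)] [np.float64(0.05970941651809472), np.float64(0.08196278204293606)]
```

The ring mark is within about 0.02–0.05 rad of the housing mark. Releasing and rising.

```bash
python3 -m handwheel '[[0,0,0,0,0,0],[0,0,0,0,0,0],[0,0,0,0,0,0],[0,0,0,0,0,0],[0,0,0,0,0,0],[0,0,0,0,0,0],[0,0,0,0,0,0],[0,0,0,0,0,0],[0,0,0,0,0,0],[0,0,0,0,0,0]]' -1
python3 -m handwheel '[[0,0,-0.08,0,0,0],[0,0,-0.16,0,0,0],[0,0,-0.26,0,0,0],[0,0,-0.4,0,0,0],[0,0,-0.54,0,0,0],[0,0,-0.66,0,0,0],[0,0,-0.7,0,0,0],[0,0,-0.7,0,0,0]]'
python3 - <<'E'
from h import *
a,c=snap('wrist','w5.png');b,c2=snap('side','s5.png')
v=np.hstack([cv2.resize(a[60:360,130:430],(400,400)),cv2.resize(b[140:220,245:325],(400,400),interpolation=cv2.INTER_CUBIC)])
cv2.imwrite('pics/v5.png',v[:,:,::-1])
E
```

```text
time: 10.08
tool_pos: [0.5969, -0.2491, 0.0977]
ee_rot: [3.142, -0.0, -1.062]
wrist_force: [-0.5, 0.2, 0.8]
width: 0.0871
finger_force: 0.0
time: 10.75
tool_pos: [0.5981, -0.2497, 0.2411]
ee_rot: [-3.138, -0.005, -1.062]
wrist_force: [-0.6, 0.2, 0.1]
width: 0.094
finger_force: 0.0
```

View pics/v5.png

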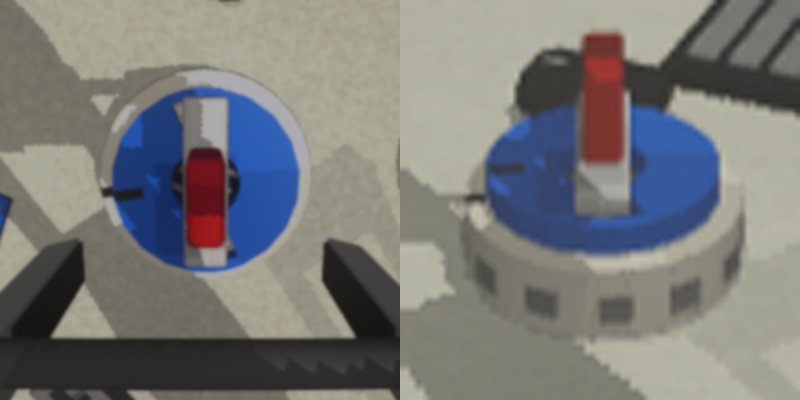

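The spanner stands upright and seated at (205,180), centred on the ring. The marks meet at about (105–140,193) and the gripper is clear, so I'm handing in.

```bash
python3 -c "
from bench import robot
print(robot.close_job())"
```

```text
the job is handed in; nothing more can be done
None
```

The job is handed in: the blue ring is turned to within about 0.05 rad of the housing mark, the spanner stands upright and released in its holes, and the arm never went near the orange ring; no verdict was returned.

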